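# Load the tablet carrier under the stage clip

## Task

Load the blue tablet carrier into the contact-angle instrument: press the clip's red thumb tab all the way down with one fingertip so the jaw lifts, and keep it down while the other fingertip pushes the carrier along its guides, under the jaw, fully home against the end stop. Then let go, so the clip springs shut on the carrier, and move clear. Push only: do not lift or tip the carrier, and leave the forceps, dish and bottles where they are.

Things in the scene. Friction and masses are not known exactly. Their poses are not given: they have to be found in the camera images.
- instrument: Contact-angle instrument, fixed to the bench; origin on the bench under stage, same axes. White base 112 x 440 mm. White camera to +y: its lens tube's front is 82 mm off the centre line, tube top 105 mm and camera body (from 137 mm) 118 mm above the bench. Grey backlight to -y, from 131 mm off, 121 mm high.
- stage (a point): On top of the dark level stage plate (75 mm above the bench), on the centre line of the guides, right below the front edge of the shut clip's jaw. x: the direction the carrier is pushed in; z up. All x given here are from this point along x. Plate: x -59 to +67, y -38 to +38 mm. Two guide rails, 5 mm high and 46 mm apart inside, run from x -30 to +10.
- end_stop (a point): Foot of the end stop's face, on the plate at x +8 mm, centre line; the stop is 5 mm high. Home: the carrier's front edge touches it, so the carrier's origin is 15 mm short of this point (x -7 from stage).
- carrier: Loose blue plate, 30 mm (x) by 44 (y) by 8 thick, about 30 g, a white 13 mm tablet in its top. Origin: centre of its underside, axes as the stage's. Starts flat on the stage between the rails (1 mm play each side), front edge 3 to 12 mm short of the jaw. It is 3 mm too high for the shut jaw, which blocks it; pushing harder does not lift the jaw.
- clip (a joint): Angle (rad) of the sprung steel rocker clip about a pin along y at x +18 mm, 12 mm above the plate. 0: at rest, shut, jaw bar 5 mm above the plate. 0.183: jaw resting on the carrier. 0.393: red thumb tab fully down on its stop, jaw 11.5 mm above the plate, 3.5 mm over the carrier. It springs back when released.
- clip_pin (a point): Middle of the clip's hinge pin, x +18 mm, 12 mm above the plate. Pin barrel and cranked plate, up to 16 mm above the plate, fill x +14 to +27 (a finger on the tab must stay beyond that); two ears 17 mm high stand at y 19.5 to 23.5 mm either side, x +13 to +23.
- clip_tab (a point): On the upper face of the clip's flat, smooth (slippery) red thumb tab, 36 mm wide, at x +42; moves with it. Fully down: level, top 2.5 mm above the plate, x +27 to +64, so a level second tip is at pushing height for the carrier. At rest it slopes, inner end 7 mm, this point 13 mm, outer end 20 mm above the plate. 6 N here press it down, less farther out. A finger can slide along it.
- forceps: Steel forceps 117 mm long lying on the bench in front of the instrument; bystander. Origin under its middle, long axis x
- dish: White porcelain dish, 100 mm across, 28 mm high; bystander. Origin: centre of its underside
- weighing_bottle: Clear glass weighing bottle, 40 mm across, 55 mm high; bystander. Origin: centre of its underside
- reagent_bottle: Amber bottle, 50 mm across, 85 mm high, black cap, behind the instrument; bystander. Origin: centre of its underside
Mind the look-alikes: they are no part of the job. Of the things like the carrier, leave any that is orange or yellow; of the rest the larger one is meant.

How it is judged:
On the way, in this order (a step that is already met when the one before it is completed fails the run):
1. the clip's tab is held down, jaw clear of the carrier's height, while the carrier is still outside the jaw (value of joint clip above 0.3 rad and x of carrier in the frame of stage below -0.0145 m), for 0.1 s.
2. the carrier is home against the end stop while the clip is still held open (value of joint clip above 0.25 rad and x of carrier in the frame of stage above -0.009 m), for 0.1 s.
At the end, for the whole second after the job is handed in: The carrier lies flat on the stage, its front edge within 2 mm of the end stop and between the guides (3 mm), at rest, with the released clip's jaw resting on its top (clip angle 0.14 to 0.225) (x of carrier in the frame of stage between -0.009 and -0.005 m and y of carrier in the frame of stage between -0.003 and 0.003 m and z of carrier in the frame of stage below 0.0015 m and value of joint clip between 0.14 and 0.225 rad and linear speed of carrier below 0.01 m/s); the robot touches nothing.
It fails at once if the carrier is lifted (more than 5 mm off the stage) (z of carrier in the frame of stage above 0.005 m).
It fails at once if the carrier is tipped (more than 0.2 rad) (angle between carrier's own z axis and vertical above 0.2 rad).
It fails at once if the forceps are moved more than 15 mm (distance of forceps from where it was at the start of the episode above 0.015 m).
It fails at once if the dish is moved more than 15 mm (distance of dish from where it was at the start of the episode above 0.015 m).
It fails at once if a bottle is moved more than 15 mm (distance of any of weighing_bottle, reagent_bottle from where it was at the start of the episode above 0.015 m).
It also fails if it takes over 43 s, if anything falls off the work surface, if the arm or the gripper's body presses on something with over 40 N, if the wrist force passes 120 N, or if a joint passes its speed limit or range.

## Robot

A 6-joint arm with a two-finger parallel gripper is mounted at the origin on the work surface. World frame = base frame: x ahead of the robot, y to its left, z up, the work surface at z = 0. Lengths are in m, angles in rad, forces in N, time in s.
With the tool pointing down it reaches from about 0.275 to 0.825 m from the base axis. Payload 5.2 kg.
Tool frame: the origin (TCP) lies at the very end of the fingers, on their centre line; the grasp point (between the pads) lies pinch_z behind it (pinch_z is the distance from the TCP to the grasp point, in m); y points along the fingers, x is the direction in which the jaws open and shut, and the axes are right-handed (so a half turn about y gives the same grasp; the last joint's range is limited). The gripper opens to 93 mm and grips with 3 to 60 N. Pads are 15 mm wide; open, the fingers measure 128 mm over their backs; the gripper's body (75 mm by 188 mm) begins 65 mm behind the grasp point.
Start: joints at [0.999, 0.259, 1.535, -0, 1.348, -0.203], TCP at [0.198, 0.513, 0.198] pointing down, gripper open.
Joint ranges: [-3.14, 3.14], [-0.91, 2.08], [0.19, 2.58], [-1.22, 4.36], [0.22, 2.71], [-3.12, 3.12]. Speed limits (rad/s): [2.57, 2.57, 3.14, 3.14, 3.14, 3.14].

## Interface

Orientations are given as a unit quaternion [w, x, y, z].
In Python, from plant import * gives the robot as it stands.
- The arm moves only by the shell command python3 -m crank 'ROWS' [OPENING]. ROWS is a JSON object of lists of equal length, an entry for each row: "offset": the shift along the world's x, y, z in cm, a list of three; "twist": the turn, a rotation vector about the world's x, y, z in degrees, a list of three. In form: {"offset": [[tx, ty, tz], ...], "twist": [[ax, ay, az], ...]}. A call has exactly 10 rows; each row shifts and turns the commanded pose from where the row before left it; what a row does not reach is not made up. A row lasts 1/8 s, in which the tool goes at most 62.5 mm and 10.7 degrees, less where a joint would pass 70% of its speed; a pose out of reach is approached as far as the arm can. A call is refused whole if a number of a shift passes 6.25 or a number of a turn 10.7, either way. A call with a gripper value outside its range is refused whole. OPENING is the finger opening in cm, from 0 to 9.3, set as the call begins (- or left out, the last holds). The fingers move at their own pace and stop on an object; the grip force is fixed at half the most. Time passes only in rows, so rows that do not move let the fingers close, or fill a call up. It gives the time, the measured TCP pose, the force and the opening at its end, in the units of the state.
- read_state(): the state, without advancing time (a new reading comes with each control period).
- capture(name): name is "scene" or "side" or "wrist"; returns a dict with "img" (384x512x3 uint8, red, green, blue), "range_z" (384x512 float32, m along the optical axis (not along the pixel's ray), 0 where there is no reading), "fx", "fy", "cx", "cy" (pixels), "R" (3x3) and "t" (3): a world point X has camera coordinates R X + t. Camera axes: x right, y down, z forward; pixel columns grow to the right and rows downward; lengths in m; the calibration is good to about 2 mm. A picture is of the moment at which its call begins.
- hand_in(): hands the job in, once; it reports no verdict.
The state is a dict: "time": time; "joint_pos": joint angles; "joint_velocities": joint speeds; "joint_torque": joint torques, N m; "position": TCP position; "tcp_rot": TCP orientation; "force": force on the tool from outside, world axes, zero at the start; "moment": the same for the moment, N m; "finger_gap": finger opening in m.
Only numpy, scipy, OpenCV 4.12 (cv2) and the standard library are available. Lean on these libraries where they do the work, as an engineer would, in place of code of your own. Each camera call takes 0.05 s, during which the arm holds its last target.

## Working session

There is one attempt and no reset: what is moved stays moved. The work goes in short steps, Python scripts to look and compute and a shell command to move; the robot and the scene stay as the last step left them, time stands still between calls to the robot, and variables do not carry over. Pictures are saved under pics/ and viewed, and the job is handed in when it is done.

```bash
ls; mkdir -p pics; python3 - <<'E'
from plant import *
import cv2,numpy as np
s=read_state()
for k,v in s.items(): print(k,np.round(v,4))
for n in ("scene","side","wrist"):
    c=capture(n); cv2.imwrite(f"pics/{n}0.png",c["img"][:,:,::-1]); np.savez(f"{n}0.npz",**c)
    print(n,c["fx"],c["fy"],c["cx"],c["cy"],np.round(c["R"],3).tolist(),np.round(c["t"],3), (-c["R"].T@c["t"]).round(3))
E
```

```text
pics
time 0.0
joint_pos [ 0.9992  0.2593  1.5361  0.      1.348  -0.2028]
joint_velocities [ 0.001   0.0008 -0.0003 -0.0017  0.0006  0.001 ]
joint_torque [-1.00000e-03 -4.37305e+01 -2.84003e+01  7.19000e-02  4.13000e-02
 -1.00000e-04]
position [0.1979 0.5125 0.197 ]
tcp_rot [-0.583   0.5834  0.3993 -0.4004]
force [-0.1251  0.1453  1.0943]
moment [0.0251 0.0279 0.017 ]
finger_gap 0.0931
scene 451.25415790602733 451.25415790602733 254.10572731272458 190.02096849391 [[-0.809, 0.587, -0.023], [0.381, 0.494, -0.782], [-0.447, -0.641, -0.623]] [ 0.426 -0.139  1.182] [0.927 0.577 0.637]
side 362.13707244677624 362.13707244677624 252.96554026834343 194.83046682763364 [[0.984, -0.176, 0.01], [-0.131, -0.767, -0.628], [0.119, 0.617, -0.778]] [-0.515  0.154  0.796] [ 0.433 -0.464  0.721]
wrist 277.4535275831679 277.4535275831679 252.46689964009187 192.21431536215908 [[0.361, 0.933, -0.002], [0.894, -0.346, 0.284], [0.264, -0.104, -0.959]] [-0.55  -0.032  0.392] [0.124 0.542 0.384]
```

View pics/scene0.png

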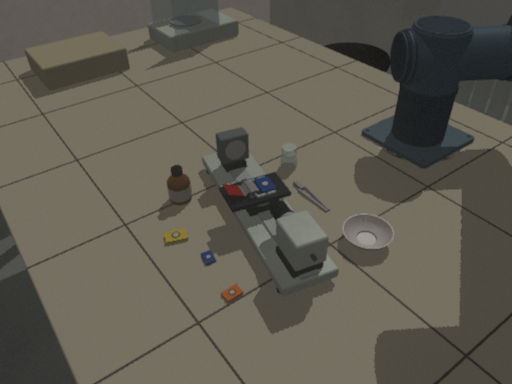

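View pics/side0.png

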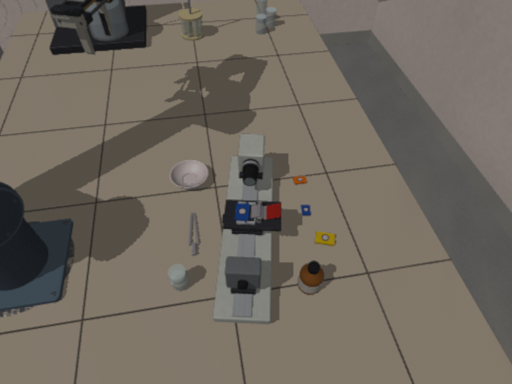

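View pics/wrist0.png

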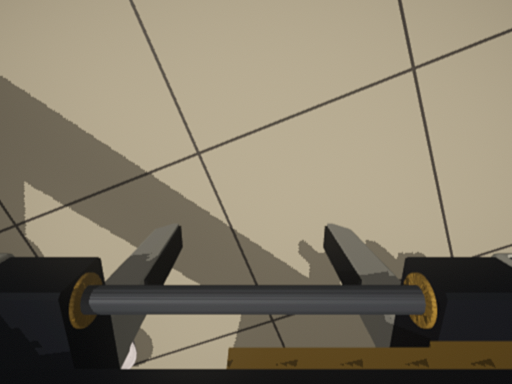

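Scene view: big blue plate on the stage at (264,184), small loose blue at (208,257), yellow at (176,236), orange at (232,293). In the side view these are at (243,212), (306,210), (325,238) and (300,180). I choose the larger blue one, on the dark stage beside the red tab. I'll check it in a close crop and measure.

```bash
cat > h.py <<'E'
import numpy as np,cv2
def load(n): return dict(np.load(n))
def cen(c): return -c["R"].T@c["t"]
def ray(c,u,v):
    d=np.array([(u-c["cx"])/c["fx"],(v-c["cy"])/c["fy"],1.]); return c["R"].T@d
def onz(c,u,v,z):
    o=cen(c); d=ray(c,u,v); return o+d*(z-o[2])/d[2]
def dep(c,u,v):
    Z=c["range_z"][int(v),int(u)]; return cen(c)+ray(c,u,v)*Z
def proj(c,X):
    p=c["R"]@X+c["t"]; return np.array([c["fx"]*p[0]/p[2]+c["cx"],c["fy"]*p[1]/p[2]+c["cy"]])
def tri(c1,p1,c2,p2):
    o1,o2=cen(c1),cen(c2); d1,d2=ray(c1,*p1),ray(c2,*p2)
    A=np.stack([d1,-d2],1); s=np.linalg.lstsq(A,o2-o1,rcond=None)[0]
    a,b=o1+d1*s[0],o2+d2*s[1]; return (a+b)/2,np.linalg.norm(a-b)
def masks(c):
    h=cv2.cvtColor(c["img"],cv2.COLOR_RGB2HSV); H,S,V=cv2.split(h)
    return {"blue":((H>105)&(H<130)&(S>130)&(V>50)).astype(np.uint8),"red":(((H<6)|(H>172))&(S>170)&(V>60)).astype(np.uint8)}
def pts(c,m):
    v,u=np.nonzero(m&(c["range_z"]>0)); Z=c["range_z"][v,u]
    d=np.stack([(u-c["cx"])/c["fx"]*Z,(v-c["cy"])/c["fy"]*Z,Z],1)
    return (d-c["t"])@c["R"]
E
python3 - <<'E'
from h import *
for n,(u,v) in (("scene",(255,188)),("side",(255,215))):
    c=load(n+"0.npz")
    cr=c["img"][v-40:v+40,u-50:u+50,::-1]; cv2.imwrite(f"pics/{n}crop.png",cv2.resize(cr,(800,640)[:2],interpolation=cv2.INTER_CUBIC)[:600])
    for k,m in masks(c).items():
        N,L,st,ce=cv2.connectedComponentsWithStats(m)
        for i in range(1,N):
            if st[i,4]>25:
                P=pts(c,(L==i).astype(np.uint8)); print(n,k,st[i],ce[i].round(1),P.mean(0).round(4),np.percentile(P[:,2],[5,50,95]).round(4))
E
```

```text
scene blue [255 177  21  15 137] [264.8 184. ] [0.4992 0.0024 0.0818] [0.0803 0.0817 0.0834]
scene blue [202 251  13  13  55] [207.6 256.9] [0.6622 0.0369 0.0046] [0.0031 0.0046 0.0062]
side blue [234 203  16  18 197] [241.9 211.7] [ 0.4979 -0.0005  0.083 ] [0.0766 0.0835 0.0853]
side blue [302 206   8   9  48] [305.4 210.4] [0.66   0.0329 0.006 ] [0.0047 0.006  0.0078]
side red [267 203  14  17 194] [273.3 210.9] [ 0.5644 -0.0151  0.0902] [0.084  0.0905 0.0965]
```

View pics/scenecrop.png

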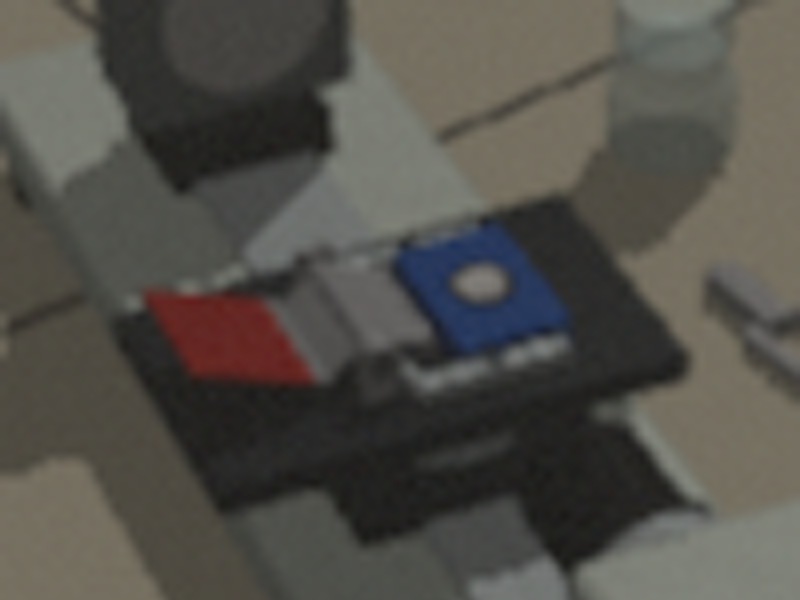

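View pics/sidecrop.png

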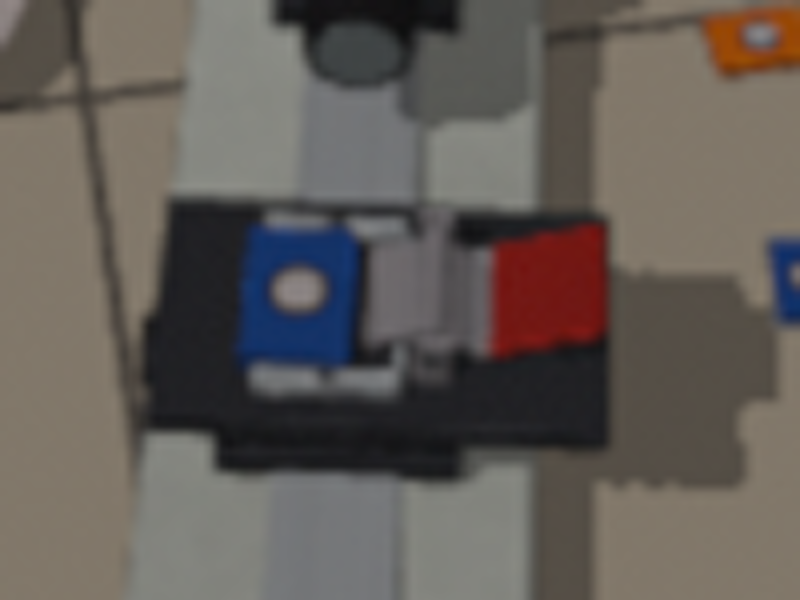

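Both crops show the same thing: the large blue plate with its white tablet sits between pale rails, short of the grey jaw, with the red tab beyond. That confirms the choice. Next I'll work out the approach.

```bash
python3 - <<'E'
from plant import *
from h import *
from scipy.spatial.transform import Rotation as R
s=read_state(); q=s["tcp_rot"]; M=R.from_quat([q[1],q[2],q[3],q[0]]).as_matrix(); print(M.round(3))
print("tool x yaw",np.degrees(np.arctan2(M[1,0],M[0,0])), "y yaw",np.degrees(np.arctan2(M[1,1],M[0,1])))
c=load("wrist0.npz"); print("cam in tool",(M.T@(cen(c)-s["position"])).round(3)," axis in tool",(M.T@c["R"][2]).round(3))
for n in("scene","side"):
    c=load(n+"0.npz"); h=cv2.cvtColor(c["img"],cv2.COLOR_RGB2HSV)
    print(h[186,234] if n=="scene" else h[211,273])
    m=masks(c)
    if n=="scene":
        H,S,V=cv2.split(h); m["red"]=(((H<8)|(H>172))&(S>140)).astype(np.uint8)
    for k in m:
        N,L,st,ce=cv2.connectedComponentsWithStats(m[k]); 
        for i in range(1,N):
            if st[i,4]>60:
                P=pts(c,(L==i).astype(np.uint8)); P=P[:,:2].astype(np.float32); print(n,k,cv2.minAreaRect(P))
E
```

```text
[[ 0.36  -0.001 -0.933]
 [ 0.933 -0.001  0.36 ]
 [-0.001 -1.     0.   ]]
tool x yaw 68.8705289146872 y yaw -121.57090840117822
cam in tool [ 0.001 -0.187  0.08 ]  axis in tool [-0.001  0.959 -0.284]
[  2 173 100]
scene blue ((0.49813005328178406, 0.0016397051513195038), (0.04345766454935074, 0.029382886365056038), 77.72113037109375)
scene red ((0.5633379817008972, -0.019819308072328568), (0.049398794770240784, 0.02967582270503044), 76.06611633300781)
[  2 215 114]
side blue ((0.49832582473754883, 0.00233275443315506), (0.04743809252977371, 0.03132281079888344), 77.31121063232422)
side red ((0.56499183177948, -0.013940252363681793), (0.038321059197187424, 0.027653295546770096), 78.40274047851562)
```

```bash
python3 -m crank '{"offset":[[3,-4.8,0.2],[3,-4.8,0.2],[3,-4.8,0.2],[3,-4.8,0.2],[3,-4.8,0.2],[3,-4.8,0],[3,-4.8,0],[3,-4.8,0],[3,-4.8,0],[3,-4.8,0]],"twist":[[0,0,-8],[0,0,-8],[0,0,-8],[0,0,-8],[0,0,-8],[0,0,-8],[0,0,-8],[0,0,-8],[0,0,-8],[0,0,-8]]}'
```

```text
time: 1.4
position: [0.4989, 0.0313, 0.2078]
tcp_rot: [0.704, -0.704, 0.07, -0.07]
force: [1.1, 1.0, 0.6]
finger_gap: 0.0931
```

```bash
python3 -m crank '{"offset":[[1,-1.5,0],[0.5,-1,0],[0,0,0],[0,0,0],[0,0,0],[0,0,0],[0,0,0],[0,0,0],[0,0,0],[0,0,0]],"twist":[[0,0,-1],[0,0,-1],[0,0,0],[0,0,0],[0,0,0],[0,0,0],[0,0,0],[0,0,0],[0,0,0],[0,0,0]]}'
python3 - <<'E'
from plant import *
from h import *
c=capture("wrist"); np.savez("wrist1.npz",**c); cv2.imwrite("pics/wrist1.png",c["img"][:,:,::-1])
s=read_state();print(s["position"],s["joint_pos"].round(3) if hasattr(s["joint_pos"],"round") else s["joint_pos"])
for k,m in masks(c).items():
    N,L,st,ce=cv2.connectedComponentsWithStats(m)
    for i in range(1,N):
        if st[i,4]>60:
            P=pts(c,(L==i).astype(np.uint8)); print(k,st[i],ce[i].round(1),np.percentile(P[:,2],[5,50,95]).round(4),cv2.minAreaRect(P[:,:2].astype(np.float32)))
E
```

```text
time: 2.65
position: [0.5132, 0.008, 0.2078]
tcp_rot: [-0.702, 0.702, -0.081, 0.081]
force: [-0.6, 0.1, 0.2]
finger_gap: 0.0932
[0.51326488 0.00797515 0.20784851] [-0.202  0.186  1.604 -0.     1.351  0.027]
blue [345 112  16  23 250] [352.7 122.8] [0.0046 0.0059 0.0072] ((0.6597629189491272, 0.03786047548055649), (0.028655633330345154, 0.020139705389738083), 80.04949951171875)
blue [228 171  27  37 778] [240.6 188.2] [0.0819 0.0833 0.0845] ((0.49653682112693787, 0.00273258239030838), (0.043357692658901215, 0.031108103692531586), 78.74302673339844)
red [286 174  29  34 854] [300.1 190.2] [0.0846 0.0902 0.0957] ((0.5637142658233643, -0.012901704758405685), (0.03632628545165062, 0.030657831579446793), 76.38212585449219)
```

View pics/wrist1.png

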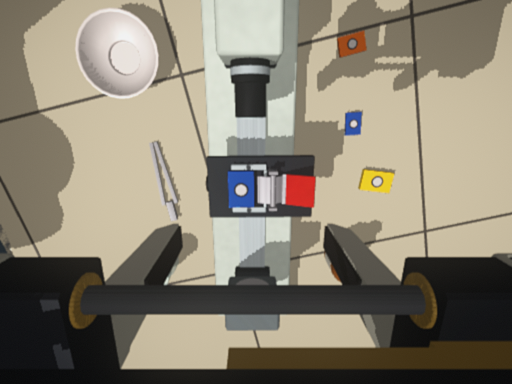

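Wrist view: carrier at (241,188) and red tab at (300,190) on the dark plate, whose corners run from about (208,156) to (314,217). I'll fit the plate and get heights from two views.

```bash
python3 - <<'E'
from h import *
w=load("wrist1.npz"); sd=load("side0.npz"); sc=load("scene0.npz")
for n,c in(("w",w),("side",sd),("scene",sc)):
    Z=c["range_z"]; v,u=np.mgrid[:384,:512]
    P=((np.stack([(u-c["cx"])/c["fx"]*Z,(v-c["cy"])/c["fy"]*Z,Z],-1)-c["t"])@c["R"])
    m=((P[...,2]>.069)&(P[...,2]<.1)&(abs(P[...,0]-.525)<.11)&(abs(P[...,1])<.056)).astype(np.uint8)
    N,L,st,ce=cv2.connectedComponentsWithStats(m); i=1+st[1:,4].argmax()
    Q=P[L==i][:,:2].astype(np.float32); r=cv2.minAreaRect(Q); print(n,"plate",r,st[i])
    pl=P[(L==i)&(abs(P[...,2]-.075)<.004)]; print(np.median(pl[:,2]))
# two-view heights: tablet centre, red centroid
def comp(c,k,lo):
    h=cv2.cvtColor(c["img"],cv2.COLOR_RGB2HSV);H,S,V=cv2.split(h)
    m=masks(c)["blue"] if k=="blue" else (((H<8)|(H>172))&(S>140)&(V>50)).astype(np.uint8)
    N,L,st,ce=cv2.connectedComponentsWithStats(m); i=1+st[1:,4].argmax()
    hull=cv2.convexHull(np.argwhere(L==i)[:,::-1].astype(np.int32)); M=cv2.moments(hull)
    return np.array([M["m10"],M["m01"]])/M["m00"], cv2.minAreaRect(hull)
for k in("blue","red"):
    a,_=comp(w,k,0)
    for n,c in(("side",sd),("scene",sc)):
        b,_=comp(c,k,0); print(k,n,a.round(1),b.round(1),[np.round(x,4) for x in tri(w,a,c,b)])
    print(k,"onz",onz(w,*a,.083 if k=="blue" else .0895).round(4))
E
```

```text
w plate ((0.519166886806488, -0.002965100109577179), (0.0762156993150711, 0.12577994167804718), 77.29232788085938) [ 207  155  109   63 6516]
0.07531228720604333
side plate ((0.5190781950950623, -0.0031654052436351776), (0.07793787121772766, 0.12497542053461075), 77.3843002319336) [ 222  199   59   32 1689]
0.07555422524912275
scene plate ((0.5206915140151978, -0.002578623592853546), (0.07962476462125778, 0.12685497105121613), 77.49223327636719) [ 220  173   72   39 1596]
0.07383351351355967
blue side [240.8 188.8] [241.7 211.6] [array([0.4973, 0.0021, 0.0799]), np.float64(0.0009)]
blue scene [240.8 188.8] [264.8 183.8] [array([0.4976, 0.002 , 0.0812]), np.float64(0.0016)]
blue onz [0.4972 0.003  0.083 ]
red side [300.  190.2] [273.5 210.9] [array([ 0.5646, -0.0132,  0.0875]), np.float64(0.0015)]
red scene [300.  190.2] [233.1 189.9] [array([ 0.5642, -0.0134,  0.0878]), np.float64(0.0011)]
red onz [ 0.5636 -0.0124  0.0895]
```

```bash
python3 -m crank '{"offset":[[0.6,-1.1,0],[0,0,-1.6],[0,0,-1.6],[0,0,-1.6],[0,0,-1.6],[0,0,-1.6],[0,0,-1.3],[0,0,0],[0,0,0],[0,0,0]],"twist":[[0,0,0.5],[0,0,0],[0,0,0],[0,0,0],[0,0,0],[0,0,0],[0,0,0],[0,0,0],[0,0,0],[0,0,0]]}' 8.4
python3 - <<'E'
from plant import *
from h import *
s=read_state();q=s["tcp_rot"];print(s["position"],2*np.degrees(np.arctan2(q[2],q[1])))
for n in("wrist","side"):
    c=capture(n); np.savez(n+"2.npz",**c); cv2.imwrite(f"pics/{n}2.png",c["img"][:,:,::-1])
E
```

```text
time: 3.95
position: [0.5198, -0.0031, 0.1156]
tcp_rot: [-0.703, 0.703, -0.077, 0.078]
force: [0.6, -0.4, 0.2]
finger_gap: 0.0843
[ 0.5198282  -0.00308699  0.11556829] -12.542483056233115
```

View pics/wrist2.png

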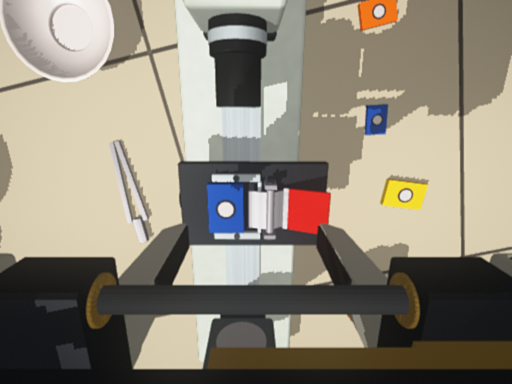

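Fingertips at about (187,228) and (318,228) now straddle the stage; carrier at (227,208), jaw front edge near x=248, tab spanning 287–329. I'll do a last check of the x positions along the stage.

```bash
python3 - <<'E'
from h import *
c=load("wrist2.npz"); th=np.radians(-12.6); e=np.array([np.cos(th),np.sin(th)]); n=np.array([-e[1],e[0]])
Z=c["range_z"]; v,u=np.mgrid[:384,:512]
P=((np.stack([(u-c["cx"])/c["fx"]*Z,(v-c["cy"])/c["fy"]*Z,Z],-1)-c["t"])@c["R"])
m=((P[...,2]>.069)&(P[...,2]<.1)&(abs(P[...,0]-.525)<.11)&(abs(P[...,1])<.056)).astype(np.uint8)
N,L,st,ce=cv2.connectedComponentsWithStats(m); i=1+st[1:,4].argmax()
r=cv2.minAreaRect(P[L==i][:,:2].astype(np.float32)); print("plate",r)
S=np.array([.5193,-.003])-.004*e
def loc(Q): d=Q[...,:2]-S; return np.stack([d@e,d@n,Q[...,2]-.075],-1)*1000
T=loc(P)
for k,mm in masks(c).items():
    q=T[(mm>0)&(abs(T[...,0])<90)&(T[...,2]>3)]; print(k,np.percentile(q,[2,50,98],axis=0).round(1))
print(loc(np.array([.5198,-.0031,.1156])))
# row profile along stage centre line
for row in (195,208):
    print(row,[(int(x),*T[row,x].round(1)) for x in range(200,335,3)])
# fingertips: points z 0.11..0.135
f=T[(T[...,2]>36)&(T[...,2]<60)&(abs(T[...,0])<90)&(abs(T[...,1])<40)]
for sgn in(-1,1):
    g=f[f[:,0]*sgn>0]; 
    if len(g): print("finger",len(g),np.percentile(g,[1,50,99],axis=0).round(1))
E
```

```text
plate ((0.5192733407020569, -0.003072895109653473), (0.07677365839481354, 0.12617018818855286), 77.19722747802734)
blue [[-33.4 -20.3   6.1]
 [-18.8   4.    8.3]
 [ -4.1  22.1   9.6]]
red [[ 34.3 -16.9   9. ]
 [ 48.3   2.2  15. ]
 [ 63.1  17.9  21.4]]
[4.50977271e+00 1.14799445e-02 4.06000000e+01]
195 [(200, np.float64(-41.2), np.float64(10.0), np.float64(-0.1)), (203, np.float64(-38.4), np.float64(10.5), np.float64(1.5)), (206, np.float64(-36.2), np.float64(9.8), np.float64(-0.7)), (209, np.float64(-32.2), np.float64(12.5), np.float64(8.2)), (212, np.float64(-29.6), np.float64(12.6), np.float64(8.4)), (215, np.float64(-27.2), np.float64(12.6), np.float64(8.4)), (218, np.float64(-24.7), np.float64(12.6), np.float64(8.4)), (221, np.float64(-22.2), np.float64(12.6), np.float64(8.6)), (224, np.float64(-19.7), np.float64(12.6), np.float64(8.4)), (227, np.float64(-17.2), np.float64(12.6), np.float64(8.6)), (230, np.float64(-14.8), np.float64(12.6), np.float64(8.6)), (233, np.float64(-12.3), np.float64(12.7), np.float64(8.8)), (236, np.float64(-9.8), np.float64(12.7), np.float64(8.9)), (23
[... 3935 characters left out ...]
, np.float64(2.6), np.float64(12.8)), (302, np.float64(44.6), np.float64(2.4), np.float64(12.1)), (305, np.float64(46.8), np.float64(3.0), np.float64(13.7)), (308, np.float64(49.1), np.float64(3.2), np.float64(14.4)), (311, np.float64(51.4), np.float64(3.4), np.float64(15.0)), (314, np.float64(53.4), np.float64(4.2), np.float64(17.0)), (317, np.float64(55.6), np.float64(4.5), np.float64(17.9)), (320, np.float64(57.9), np.float64(4.6), np.float64(18.2)), (323, np.float64(59.9), np.float64(5.1), np.float64(19.8)), (326, np.float64(61.9), np.float64(5.5), np.float64(20.9)), (329, np.float64(64.2), np.float64(5.7), np.float64(21.3)), (332, np.float64(95.6), np.float64(-28.7), np.float64(-74.0))]
```

View pics/side2.png

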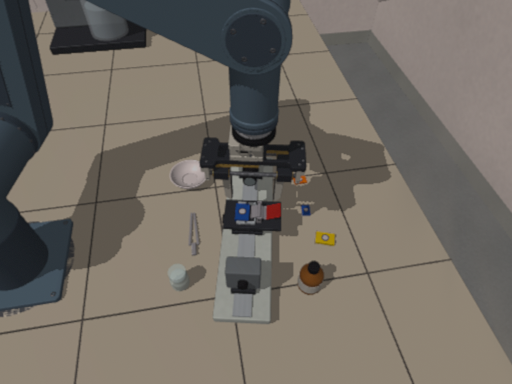

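```bash
python3 - <<'E'
from h import *
T=np.array([.5198,-.0031,.1156]); e=np.array([.9758,-.2187,0])
for n in("side2","wrist2"):
    c=load(n+".npz")
    for dz in(0,.05,.1,.15): print(n,dz,[proj(c,T+[0,0,dz]+s*e).round(0) for s in(-.064,-.042,0,.042,.064)])
c=load("side2.npz"); cv2.imwrite("pics/s2c.png",cv2.resize(c["img"][120:250,180:330,::-1],(690,598),interpolation=cv2.INTER_CUBIC))
E
```

```text
side2 0 [array([222., 201.]), array([232., 201.]), array([252., 202.]), array([272., 203.]), array([282., 203.])]
side2 0.05 [array([221., 186.]), array([231., 186.]), array([252., 187.]), array([273., 188.]), array([284., 188.])]
side2 0.1 [array([219., 169.]), array([231., 169.]), array([253., 170.]), array([275., 171.]), array([286., 171.])]
side2 0.15 [array([217., 150.]), array([229., 150.]), array([253., 151.]), array([276., 152.]), array([289., 152.])]
wrist2 0 [array([166., 225.]), array([196., 224.]), array([254., 224.]), array([311., 224.]), array([341., 224.])]
wrist2 0.05 [array([139., 260.]), array([178., 260.]), array([254., 260.]), array([329., 260.]), array([369., 260.])]
wrist2 0.1 [array([ 87., 328.]), array([145., 328.]), array([255., 328.]), array([364., 328.]), array([422., 328.])]
wrist2 0.15 [array([-48., 508.]), array([ 57., 508.]), array([257., 507.]), array([456., 507.]), array([561., 507.])]
```

View pics/s2c.png

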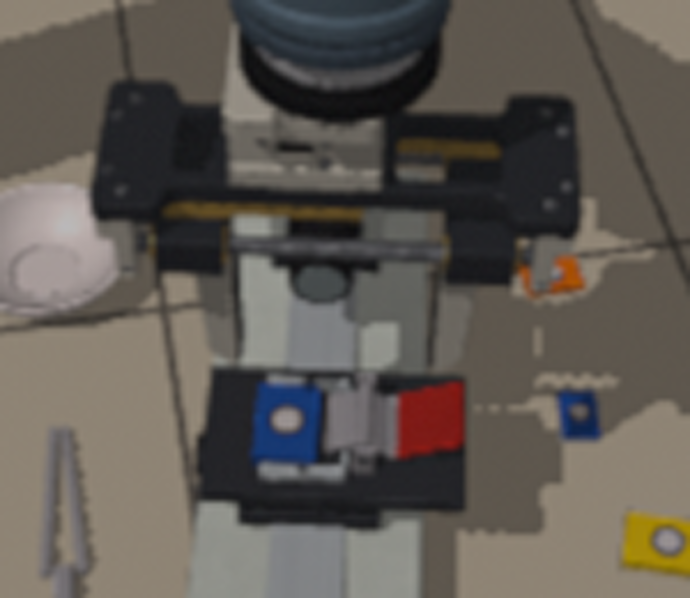

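```bash
python3 -m crank '{"offset":[[0,0,-0.8],[0,0,-0.6],[0,0,-0.5],[0,0,-0.5],[0,0,-0.4],[0,0,-0.4],[0,0,-0.3],[0,0,-0.2],[0,0,0],[0,0,0]],"twist":[[0,0,0],[0,0,0],[0,0,0],[0,0,0],[0,0,0],[0,0,0],[0,0,0],[0,0,0],[0,0,0],[0,0,0]]}'
python3 - <<'E'
from plant import *
from h import *
s=read_state();print(s["position"],s["force"])
for n in("wrist","side"):
    c=capture(n); np.savez(n+"3.npz",**c); cv2.imwrite(f"pics/{n}3.png",c["img"][:,:,::-1] if n=="wrist" else cv2.resize(c["img"][120:250,180:330,::-1],(690,598),interpolation=cv2.INTER_CUBIC))
E
```

```text
time: 5.3
position: [0.5194, -0.003, 0.078]
tcp_rot: [-0.703, 0.703, -0.078, 0.078]
force: [-0.2, -0.2, -0.7]
finger_gap: 0.084
[ 0.51936472 -0.00297628  0.07799178] [-0.20415944 -0.19895    -0.72087769]
```

View pics/wrist3.png

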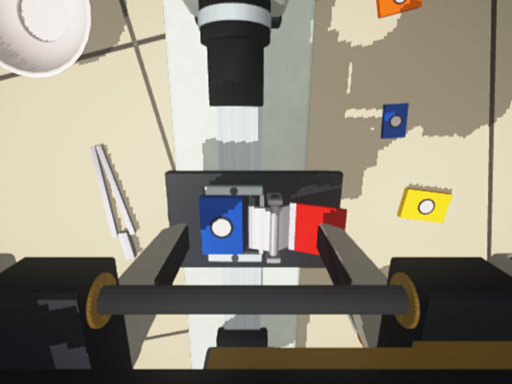

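View pics/side3.png

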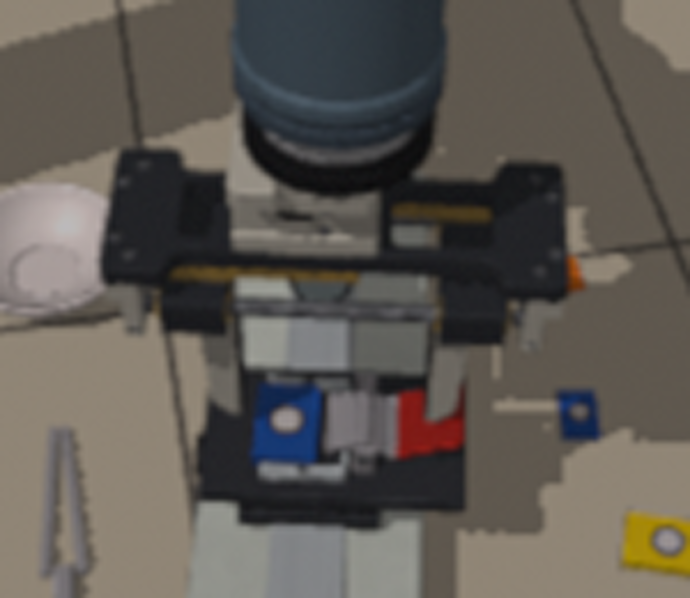

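```bash
cat >> h.py <<'E'
th=np.radians(-12.6); E_=np.array([np.cos(th),np.sin(th)]); N_=np.array([-E_[1],E_[0]]); S_=np.array([.5193,-.003])-.004*E_
def loc(Q): d=Q[...,:2]-S_; return np.stack([d@E_,d@N_,Q[...,2]-.075],-1)*1000
def cloud(c):
    Z=c["range_z"]; v,u=np.mgrid[:384,:512]
    return loc((np.stack([(u-c["cx"])/c["fx"]*Z,(v-c["cy"])/c["fy"]*Z,Z],-1)-c["t"])@c["R"])
E
python3 - <<'E'
from h import *
for n in("wrist3","side3"):
    c=load(n+".npz"); T=cloud(c)
    for k,m in masks(c).items():
        q=T[(m>0)&(abs(T[...,0])<80)&(T[...,2]>-3)]; print(n,k,len(q),np.percentile(q,[3,50,97],axis=0).round(1).tolist())
        if k=="red": print("z vs x fit",np.polyfit(q[:,0],q[:,2],1))
    f=T[(abs(T[...,0])<90)&(abs(T[...,1])<15)&(T[...,2]>26)&(T[...,2]<70)]
    for s in(-1,1):
        g=f[f[:,0]*s>0]; print("finger",len(g),np.percentile(g,[2,50,98],axis=0).round(1).tolist() if len(g) else "")
E
```

```text
wrist3 blue 2090 [[-33.0, -19.6, 6.0], [-18.5, 5.0, 8.3], [-4.2, 22.1, 9.5]]
wrist3 red 1566 [[34.2, -16.2, 9.0], [44.2, 7.4, 13.2], [62.3, 18.0, 21.1]]
z vs x fit [-0.15421184 21.71177377]
finger 1537 [[-53.1, -5.9, 27.8], [-41.1, 9.4, 52.8], [-38.4, 10.3, 69.4]]
finger 1549 [[45.1, -6.2, 27.7], [47.8, 9.3, 53.0], [59.8, 10.2, 69.4]]
side3 blue 191 [[-31.7, -21.9, 0.4], [-16.4, -5.1, 8.4], [-2.7, 18.8, 10.5]]
side3 red 130 [[37.0, -18.3, 1.7], [45.7, -8.2, 14.0], [64.7, 14.4, 21.1]]
z vs x fit [ 0.31912162 -1.43797385]
finger 104 [[-53.3, -9.9, 27.1], [-44.5, -8.1, 48.0], [-38.3, 6.1, 69.6]]
finger 98 [[45.7, -9.6, 27.5], [52.6, -8.3, 51.6], [60.8, 1.2, 68.8]]
```

```bash
python3 - <<'E'
from h import *
c=load("wrist3.npz"); T=cloud(c)
for row in(215,225,240): print(row,[tuple(T[row,x].round(0).astype(int)) for x in range(262,350,4)])
cv2.imwrite("pics/w3c.png",cv2.resize(c["img"][160:290,150:360,::-1],(798,494),interpolation=cv2.INTER_CUBIC))
c=load("side3.npz"); T=cloud(c)
for col in(275,278): print(col,[(y,*T[y,col].round(0).astype(int)) for y in range(188,222)])
E
```

```text
215 [(np.int64(10), np.int64(11), np.int64(13)), (np.int64(13), np.int64(11), np.int64(12)), (np.int64(15), np.int64(11), np.int64(13)), (np.int64(18), np.int64(12), np.int64(14)), (np.int64(21), np.int64(12), np.int64(14)), (np.int64(24), np.int64(10), np.int64(11)), (np.int64(27), np.int64(10), np.int64(9)), (np.int64(30), np.int64(9), np.int64(6)), (np.int64(32), np.int64(9), np.int64(8)), (np.int64(35), np.int64(10), np.int64(10)), (np.int64(38), np.int64(10), np.int64(11)), (np.int64(3), np.int64(80), np.int64(190)), (np.int64(43), np.int64(11), np.int64(13)), (np.int64(45), np.int64(11), np.int64(14)), (np.int64(48), np.int64(12), np.int64(14)), (np.int64(50), np.int64(12), np.int64(15)), (np.int64(52), np.int64(13), np.int64(17)), (np.int64(55), np.int64(13), np.int64(18)), (np.int64(57), np.int64(14), np.int64(19)), (np.int64(60), np.int64(13), np.int64(19)), (np.int64(62), np.int64(14), np.int64(20)), (np.int64(64), np.int64(15), np.int64(22))]
225 [(np.int64(10), np.int64(4), np.int64(12)), (np.int64(13), np.int64(4), np.int64(13)), (np.int64(15), np.int64(4), np.int64(13))
[... 4470 characters left out ...]
t64(40)), (208, np.int64(59), np.int64(-10), np.int64(36)), (209, np.int64(60), np.int64(-1), np.int64(21)), (210, np.int64(61), np.int64(-2), np.int64(20)), (211, np.int64(61), np.int64(-5), np.int64(19)), (212, np.int64(61), np.int64(-8), np.int64(19)), (213, np.int64(61), np.int64(-10), np.int64(19)), (214, np.int64(60), np.int64(-13), np.int64(20)), (215, np.int64(61), np.int64(-16), np.int64(20)), (216, np.int64(61), np.int64(-17), np.int64(18)), (217, np.int64(62), np.int64(-8), np.int64(2)), (218, np.int64(62), np.int64(-12), np.int64(3)), (219, np.int64(62), np.int64(-13), np.int64(1)), (220, np.int64(62), np.int64(-16), np.int64(1)), (221, np.int64(62), np.int64(-16), np.int64(-1))]
```

View pics/w3c.png

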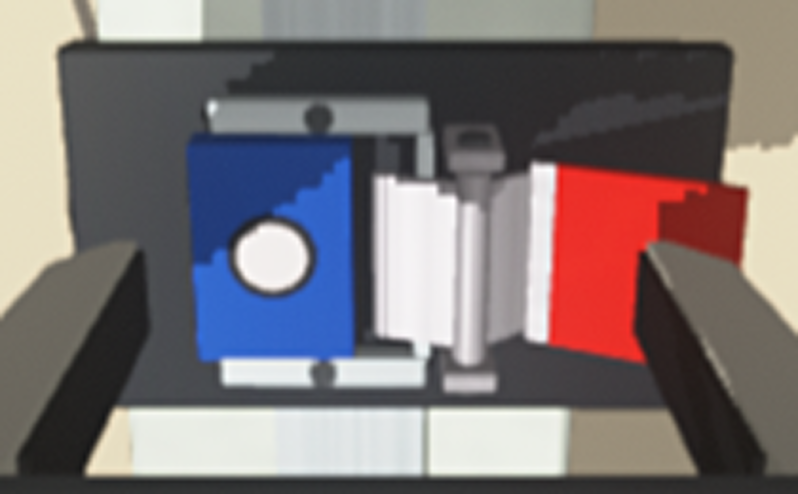

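```bash
python3 - <<'E'
from h import *
for n in("wrist2","wrist3"):
    c=load(n+".npz"); T=cloud(c); print(n,"tcp z",40.6 if n=="wrist2" else 3)
    for row in range(222,262,4): print(row,[tuple(T[row,x].round(0).astype(int).tolist()) for x in range(314,332,2)])
    for x in (-38,46):
      for z in (3,25): print(x,z,[proj(c,np.r_[S_+(x*E_+y*N_)/1000,.075+z/1000]).round(1).tolist() for y in(8,-8)])
E
```

```text
wrist2 tcp z 40.6
222 [(54, -8, 17), (56, -8, 18), (57, -8, 18), (59, -7, 19), (60, -7, 19), (61, -6, 21), (63, -6, 21), (65, -7, 20), (95, -47, -75)]
226 [(54, -12, 16), (56, -11, 18), (46, 8, 63), (47, 8, 62), (48, 10, 66), (49, 10, 66), (50, 10, 66), (51, 10, 66), (53, 9, 65)]
230 [(54, -15, 17), (56, -15, 18), (46, 7, 65), (46, 8, 69), (47, 8, 68), (48, 9, 71), (49, 10, 72), (50, 10, 73), (51, 9, 71)]
234 [(59, -26, 1), (61, -26, 1), (46, 4, 65), (46, 6, 70), (46, 8, 74), (47, 8, 74), (47, 10, 78), (48, 10, 78), (50, 9, 77)]
238 [(59, -31, 0), (61, -30, 0), (46, 1, 65), (46, 4, 71), (46, 6, 75), (46, 7, 78), (47, 8, 80), (47, 9, 82), (48, 9, 83)]
242 [(59, -35, 0), (61, -34, 1), (46, -1, 67), (46, 1, 71), (46, 3, 76), (46, 5, 79), (46, 8, 84), (46, 9, 86), (47, 9, 86)]
246 [(78, -77, -74), (46, -7, 61), (46, -4, 66), (46, -1, 72), (46, 1, 76), (46, 3, 80), (45, 6, 85), (46, 7, 88), (46, 8, 90)]
250 [(79, -83, -75), (81, -83, -75), (46, -6, 68), (46, -4, 72), (46, -1, 77), (46, 1, 82), (45, 4, 86), (46, 5, 88), (46, 8, 93)]
254 [(79, -89, -76), (81, -89, -76), (83, -88, -74), (46,
[... 1107 characters left out ...]
), (46, 8, 48), (47, 9, 49)]
246 [(46, -11, 14), (45, -6, 25), (45, -4, 30), (45, -1, 34), (45, 1, 39), (45, 4, 44), (45, 5, 47), (46, 7, 50), (46, 8, 53)]
250 [(47, -14, 15), (48, -15, 14), (45, -6, 31), (45, -3, 35), (46, -2, 39), (45, 1, 44), (45, 3, 47), (46, 5, 50), (46, 7, 54)]
254 [(47, -18, 14), (48, -18, 15), (49, -17, 15), (46, -7, 34), (45, -3, 40), (45, -1, 44), (45, 1, 48), (45, 3, 52), (45, 5, 55)]
258 [(51, -29, 0), (52, -29, 1), (54, -29, 0), (55, -29, 0), (45, -6, 41), (45, -3, 45), (45, -1, 50), (45, 1, 53), (45, 3, 56)]
-38 3 [[195.1, 214.2], [196.4, 234.5]]
-38 25 [[188.4, 226.5], [190.0, 248.9]]
46 3 [[311.8, 214.1], [310.5, 234.4]]
46 25 [[318.7, 226.4], [317.1, 248.8]]
```

Both cameras put the real fingertips about 22 mm above the reported TCP: roughly 25 mm over the plate, with the tab still up and no force. I'll go on down in small steps, guided by force and images.

```bash
python3 -m crank '{"offset":[[0,0,-0.2],[0,0,-0.2],[0,0,-0.2],[0,0,-0.2],[0,0,-0.2],[0,0,-0.2],[0,0,-0.2],[0,0,-0.1],[0,0,0],[0,0,0]],"twist":[[0,0,0],[0,0,0],[0,0,0],[0,0,0],[0,0,0],[0,0,0],[0,0,0],[0,0,0],[0,0,0],[0,0,0]]}'
cat > look.py <<'E'
import sys
from plant import *
from h import *
i=sys.argv[1]; s=read_state();print(s["time"],s["position"].round(4) if hasattr(s["position"],"round") else s["position"],np.round(s["force"],2),s["finger_gap"])
for n in("wrist","side"):
    c=capture(n); np.savez(n+i+".npz",**c); T=cloud(c)
    if n=="wrist": cv2.imwrite(f"pics/{n}{i}.png",cv2.resize(c["img"][150:290,140:370,::-1],(782,476),interpolation=cv2.INTER_CUBIC))
    for k,m in masks(c).items():
        q=T[(m>0)&(abs(T[...,0])<80)&(T[...,2]>-3)&(abs(T[...,1])<24)&(T[...,2]<24)]
        if len(q)>20: print(n,k,len(q),np.percentile(q,[3,50,97],axis=0).round(1).tolist())
    if n=="wrist":
        for sx in(-1,1):
            f=T[(T[...,0]*sx>0)&(abs(T[...,0])<70)&(abs(T[...,1])<7)&(T[...,2]<60)&(T[...,2]>-5)&(masks(c)["red"]==0)&(masks(c)["blue"]==0)]
            f=f[(f[:,2]>9)&(abs(f[:,0])>25)] if sx<0 else f[(f[:,2]>24)]
            if len(f): print("finger",sx,"inner x",np.round(np.median(f[:,0]),1),"lowest z",np.percentile(f[:,2],[1,3]).round(1))
E
python3 look.py 4
```

```text
time: 6.65
position: [0.5193, -0.003, 0.0629]
tcp_rot: [-0.703, 0.703, -0.078, 0.078]
force: [-1.5, -0.5, 3.8]
finger_gap: 0.0842
6.65 [ 0.5193 -0.003   0.0629] [-1.52 -0.47  3.76] 0.08421639221957984
wrist blue 2429 [[-33.1, -19.5, 4.8], [-18.6, 4.7, 8.3], [-4.3, 22.1, 9.4]]
wrist red 1552 [[33.2, -16.4, 5.5], [42.4, 7.7, 7.7], [63.0, 18.0, 11.9]]
finger -1 inner x -38.8 lowest z [9.3 9.8]
finger 1 inner x 45.2 lowest z [24.6 25.6]
side blue 187 [[-32.2, -21.9, 1.1], [-16.7, -5.1, 8.4], [-3.0, 18.6, 10.6]]
side red 122 [[35.4, -18.3, 1.0], [44.0, -9.1, 8.1], [65.3, 15.5, 17.3]]
```

View pics/wrist4.png

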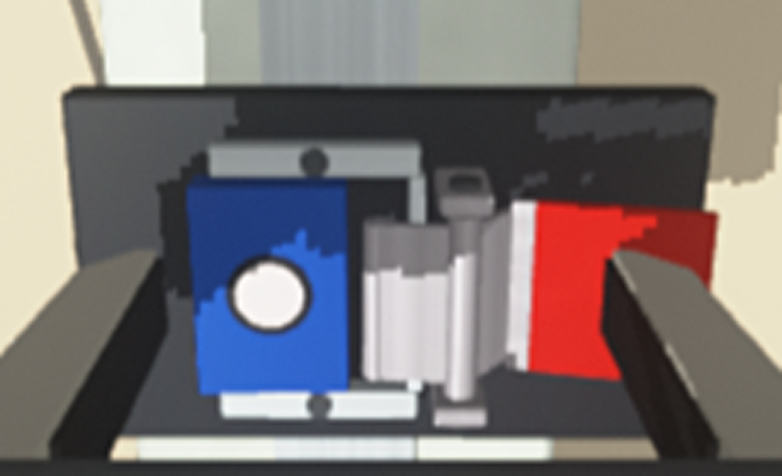

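The finger is on the red tab (crop 605–700, 250), which is sinking at 3.8 N; the rear finger is behind the carrier with a gap. About 7 mm remains.

```bash
python3 -m crank '{"offset":[[0,0,-0.1],[0,0,-0.1],[0,0,-0.1],[0,0,-0.1],[0,0,-0.1],[0,0,-0.1],[0,0,-0.05],[0,0,0],[0,0,0],[0,0,0]],"twist":[[0,0,0],[0,0,0],[0,0,0],[0,0,0],[0,0,0],[0,0,0],[0,0,0],[0,0,0],[0,0,0],[0,0,0]]}'
python3 look.py 5
```

```text
time: 8.0
position: [0.5192, -0.0029, 0.0569]
tcp_rot: [-0.703, 0.703, -0.078, 0.078]
force: [-4.5, 0.6, 9.6]
finger_gap: 0.084
8.0 [ 0.5192 -0.0029  0.0569] [-4.54  0.56  9.62] 0.08398867268871914
wrist blue 2587 [[-33.1, -19.6, 4.9], [-18.6, 4.8, 8.3], [-4.3, 22.1, 9.4]]
wrist red 1600 [[31.5, -16.5, 1.9], [41.2, 6.7, 3.1], [62.2, 17.9, 4.2]]
finger -1 inner x -38.9 lowest z [9.2 9.9]
finger 1 inner x 45.0 lowest z [24.6 25.1]
side blue 189 [[-32.2, -22.3, 0.4], [-18.1, -5.4, 8.6], [-3.3, 19.0, 10.5]]
side red 116 [[35.1, -18.2, 0.8], [43.8, -7.6, 3.1], [63.7, 16.3, 12.9]]
```

View pics/wrist5.png

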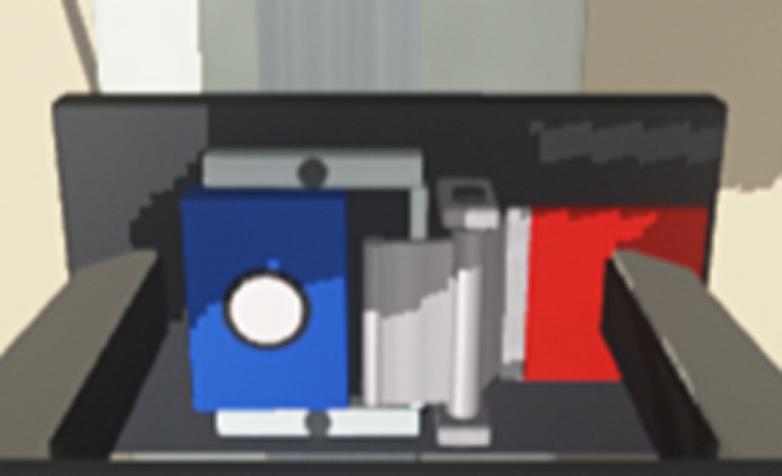

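The tab is level and down (z≈3 mm, force 9.6 N) and the jaw is raised. The carrier is unmoved at x −18.6 mm. Next I'll close gently to bring the rear finger onto it.

```bash
Z='{"offset":[[0,0,0]]}'; python3 -m crank '{"offset":[[0,0,0],[0,0,0],[0,0,0],[0,0,0],[0,0,0],[0,0,0],[0,0,0],[0,0,0],[0,0,0],[0,0,0]],"twist":[[0,0,0],[0,0,0],[0,0,0],[0,0,0],[0,0,0],[0,0,0],[0,0,0],[0,0,0],[0,0,0],[0,0,0]]}' 7.4
python3 -m crank '{"offset":[[0,0,0],[0,0,0],[0,0,0],[0,0,0],[0,0,0],[0,0,0],[0,0,0],[0,0,0],[0,0,0],[0,0,0]],"twist":[[0,0,0],[0,0,0],[0,0,0],[0,0,0],[0,0,0],[0,0,0],[0,0,0],[0,0,0],[0,0,0],[0,0,0]]}' 6.8
python3 look.py 6
```

```text
time: 9.35
position: [0.5206, -0.0033, 0.0568]
tcp_rot: [-0.703, 0.703, -0.077, 0.079]
force: [2.6, -0.7, 5.5]
finger_gap: 0.0738
time: 10.6
position: [0.5205, -0.0033, 0.0568]
tcp_rot: [-0.703, 0.703, -0.077, 0.079]
force: [2.3, -0.9, 6.0]
finger_gap: 0.0679
10.6 [ 0.5205 -0.0033  0.0568] [ 2.32 -0.93  5.97] 0.06788897494253629
wrist blue 2426 [[-28.8, -19.7, 5.8], [-15.4, 5.9, 8.2], [-1.5, 22.0, 9.4]]
wrist red 1342 [[31.5, -15.8, 1.9], [40.3, 9.3, 3.0], [62.9, 17.8, 4.2]]
finger -1 inner x -29.6 lowest z [10.1 11.5]
finger 1 inner x 38.4 lowest z [25.1 25.7]
side blue 168 [[-27.7, -22.3, 5.6], [-14.1, -7.5, 8.5], [-1.0, 18.6, 10.5]]
side red 110 [[35.0, -18.3, 1.0], [53.0, -9.7, 3.4], [63.8, 14.9, 5.4]]
```

View pics/wrist6.png

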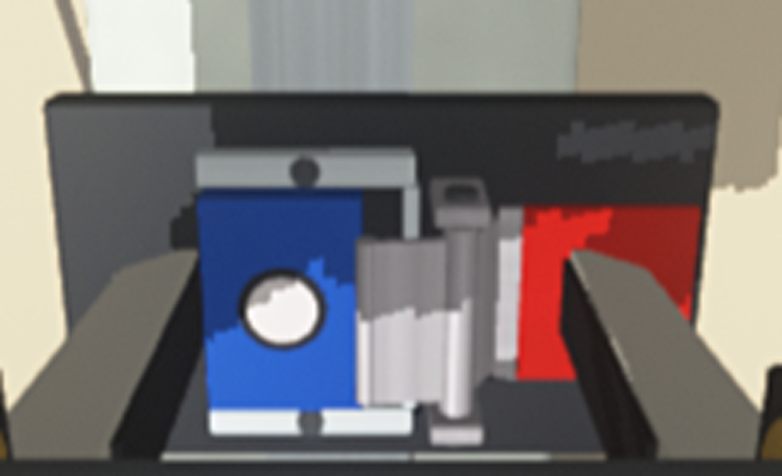

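Rear finger is on the carrier's back edge (crop x≈200), with its front edge just at the jaw and the tab still level. About 7.6 mm to go.

```bash
python3 -m crank '{"offset":[[0.1,-0.02,0],[0.1,-0.02,0],[0.1,-0.03,0],[0.1,-0.02,0],[0.1,-0.02,0],[0.1,-0.02,0],[0.08,-0.02,0],[0,0,0],[0,0,0],[0,0,0]],"twist":[[0,0,0],[0,0,0],[0,0,0],[0,0,0],[0,0,0],[0,0,0],[0,0,0],[0,0,0],[0,0,0],[0,0,0]]}'
python3 look.py 7
```

```text
time: 11.95
position: [0.5237, -0.0037, 0.0569]
tcp_rot: [0.703, -0.703, 0.079, -0.076]
force: [-7.8, 1.4, 15.8]
finger_gap: 0.068
11.95 [ 0.5237 -0.0037  0.0569] [-7.78  1.36 15.82] 0.06800477739833369
wrist blue 2139 [[-25.5, -19.4, 6.0], [-14.0, 7.8, 8.3], [1.3, 22.3, 9.4]]
wrist red 1470 [[31.4, -16.0, 1.9], [40.3, 8.5, 3.0], [62.5, 18.1, 4.2]]
finger -1 inner x -26.0 lowest z [10.  11.3]
finger 1 inner x 41.9 lowest z [24.5 25.1]
side blue 155 [[-24.6, -22.2, 5.0], [-13.6, -8.3, 8.2], [3.2, 19.0, 10.5]]
side red 114 [[35.1, -18.2, 1.4], [44.1, -8.1, 3.4], [63.8, 15.6, 5.5]]
```

View pics/wrist7.png

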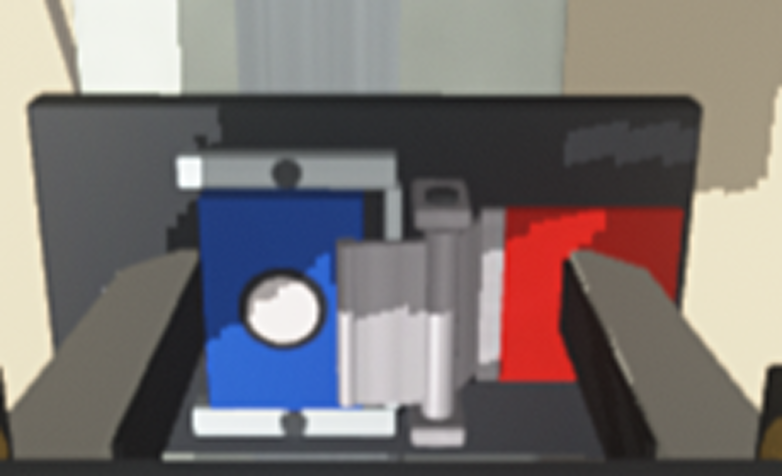

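Carrier is now under the jaw (front ≈ +4 mm) and the tab is still down, but the arm lags its command by about 3 mm with 8 N of drag. I'll ease the press slightly and continue.

```bash
python3 -m crank '{"offset":[[0,0,0.04],[0.1,-0.02,0],[0.1,-0.02,0],[0,0,0],[0.1,-0.02,0],[0,0,0],[0,0,0],[0,0,0],[0,0,0],[0,0,0]],"twist":[[0,0,0],[0,0,0],[0,0,0],[0,0,0],[0,0,0],[0,0,0],[0,0,0],[0,0,0],[0,0,0],[0,0,0]]}'
python3 look.py 8
```

```text
time: 13.3
position: [0.5269, -0.0043, 0.0569]
tcp_rot: [0.703, -0.703, 0.079, -0.076]
force: [-6.2, 2.3, 13.1]
finger_gap: 0.0681
13.3 [ 0.5269 -0.0043  0.0569] [-6.19  2.33 13.15] 0.06812566579877512
wrist blue 1894 [[-22.3, -19.3, 6.3], [-12.6, 9.3, 8.3], [4.6, 22.4, 9.4]]
wrist red 1585 [[31.6, -16.1, 1.9], [41.1, 7.3, 3.1], [62.0, 18.1, 4.2]]
finger 1 inner x 45.1 lowest z [24.6 25.1]
side blue 132 [[-20.7, -22.0, 4.5], [-11.6, -11.5, 8.6], [5.3, 18.3, 10.5]]
side red 118 [[35.1, -18.2, 0.9], [43.9, -9.0, 3.2], [63.7, 16.8, 18.6]]
```

View pics/wrist8.png

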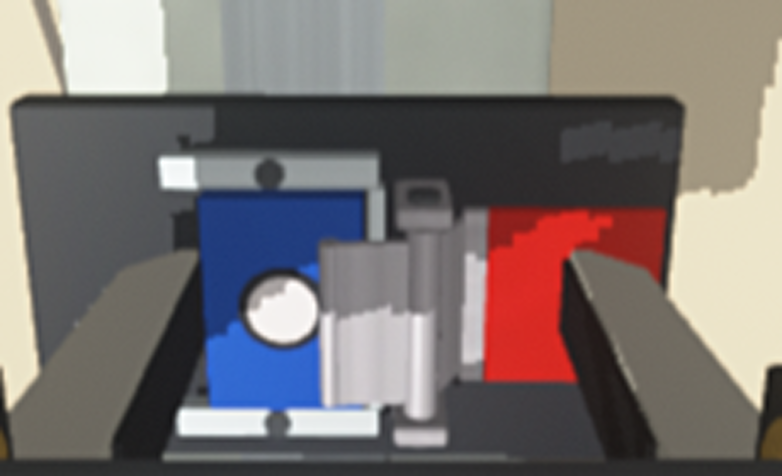

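Rear face ≈ −22.9 mm; a sliver of ~1 mm remains between carrier (crop 366) and end stop (370).

```bash
python3 -m crank '{"offset":[[0.1,-0.02,0],[0,0,0],[0.1,-0.02,0],[0,0,0],[0,0,0],[0,0,0],[0,0,0],[0,0,0],[0,0,0],[0,0,0]],"twist":[[0,0,0],[0,0,0],[0,0,0],[0,0,0],[0,0,0],[0,0,0],[0,0,0],[0,0,0],[0,0,0],[0,0,0]]}'
python3 look.py 9
```

```text
time: 14.65
position: [0.5278, -0.0045, 0.057]
tcp_rot: [0.703, -0.703, 0.08, -0.076]
force: [-9.0, 1.6, 16.2]
finger_gap: 0.0677
14.65 [ 0.5278 -0.0045  0.057 ] [-8.97  1.61 16.22] 0.06769322500216325
wrist blue 1818 [[-21.4, -19.2, 6.5], [-12.2, 9.4, 8.3], [5.5, 22.4, 9.4]]
wrist red 1625 [[31.6, -16.2, 1.8], [41.4, 6.6, 3.0], [61.9, 18.0, 4.2]]
finger 1 inner x 46.2 lowest z [24.6 25.3]
side blue 134 [[-20.4, -21.7, 4.6], [-11.4, -10.6, 8.2], [5.4, 18.9, 10.2]]
side red 121 [[35.0, -17.7, 0.5], [43.9, -7.7, 3.1], [63.8, 17.1, 5.7]]
```

View pics/wrist9.png

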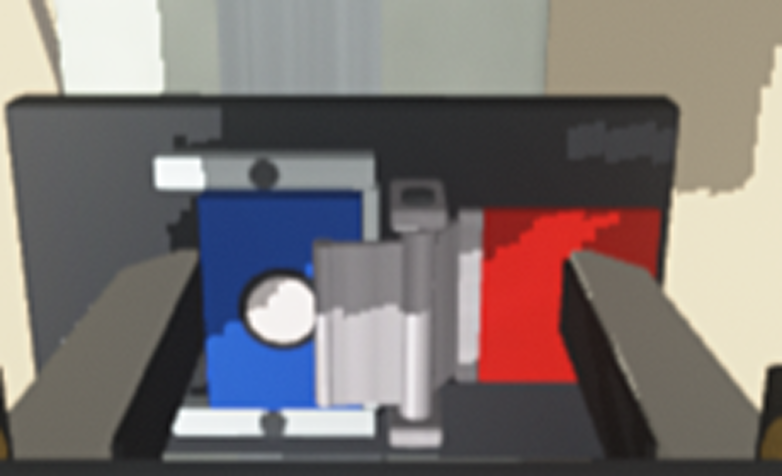

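Carrier edge and end stop now touch in the crop (both at 362). One more small push to confirm it is blocked.

```bash
python3 -m crank '{"offset":[[0.1,-0.02,0],[0,0,0],[0.1,-0.02,0],[0,0,0],[0,0,0],[0,0,0],[0,0,0],[0,0,0],[0,0,0],[0,0,0]],"twist":[[0,0,0],[0,0,0],[0,0,0],[0,0,0],[0,0,0],[0,0,0],[0,0,0],[0,0,0],[0,0,0],[0,0,0]]}'
python3 look.py 10
```

```text
time: 16.0
position: [0.5277, -0.0044, 0.057]
tcp_rot: [0.703, -0.703, 0.081, -0.074]
force: [-15.4, 2.6, 21.6]
finger_gap: 0.0679
16.0 [ 0.5277 -0.0044  0.057 ] [-15.38   2.55  21.61] 0.06794707723135764
wrist blue 1823 [[-21.4, -19.3, 6.6], [-12.1, 9.4, 8.4], [5.5, 22.4, 9.6]]
wrist red 1628 [[31.5, -16.1, 1.7], [41.4, 6.6, 3.0], [61.9, 18.0, 4.1]]
finger 1 inner x 46.4 lowest z [24.1 25.6]
side blue 134 [[-20.4, -21.5, 4.9], [-11.5, -10.6, 8.7], [5.4, 18.6, 10.8]]
side red 126 [[35.0, -18.6, 0.6], [43.9, -9.1, 3.1], [63.8, 16.4, 5.5]]
```

View pics/wrist10.png

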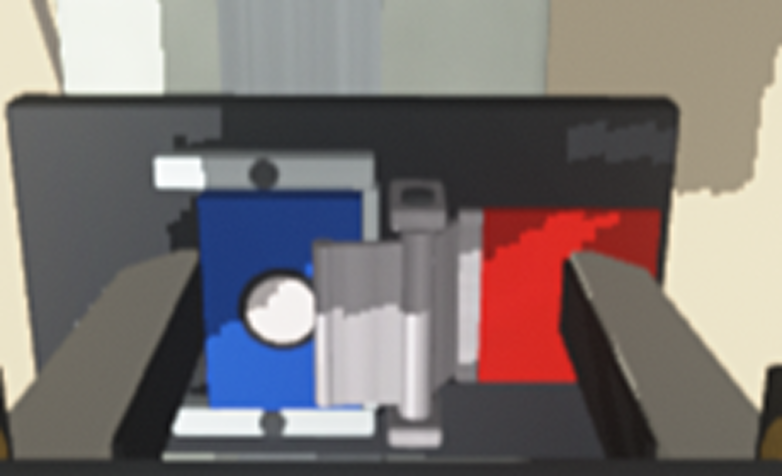

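Blocked: x force doubled to 15 N with no motion, so the carrier is home with the clip open. Now back the rear finger off while the tab stays down.

```bash
python3 -m crank '{"offset":[[-0.1,0.02,0],[-0.1,0.02,0],[-0.1,0.02,0],[0,0,0],[0,0,0],[0,0,0],[0,0,0],[0,0,0],[0,0,0],[0,0,0]],"twist":[[0,0,0],[0,0,0],[0,0,0],[0,0,0],[0,0,0],[0,0,0],[0,0,0],[0,0,0],[0,0,0],[0,0,0]]}' 7.6
python3 look.py 11
```

```text
time: 17.35
position: [0.5289, -0.0047, 0.0569]
tcp_rot: [0.703, -0.703, 0.078, -0.077]
force: [-3.5, 1.8, 9.8]
finger_gap: 0.0762
17.35 [ 0.5289 -0.0047  0.0569] [-3.46  1.76  9.79] 0.07615026836402539
wrist blue 1812 [[-21.4, -19.3, 6.5], [-12.2, 9.3, 8.3], [5.3, 22.4, 9.4]]
wrist red 1893 [[31.7, -16.5, 1.9], [43.1, 3.9, 3.0], [61.2, 18.0, 4.2]]
finger -1 inner x -25.1 lowest z [ 9.2 10.3]
finger 1 inner x 51.1 lowest z [24.6 25.4]
side blue 135 [[-20.8, -22.2, 4.4], [-11.5, -10.5, 8.7], [5.3, 18.7, 10.6]]
side red 139 [[35.1, -18.3, 1.3], [44.3, -4.6, 3.2], [61.7, 16.6, 5.4]]
```

View pics/wrist11.png

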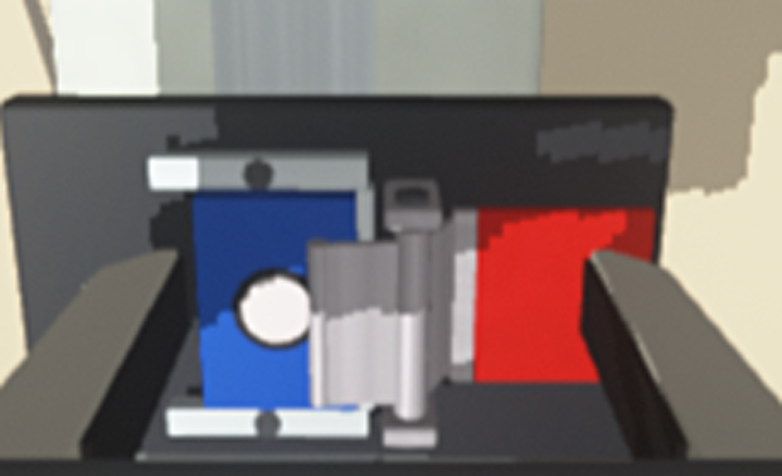

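Rear finger is 3.5 mm clear (crop x≈180 vs carrier 195), the carrier stayed, and the tab is still held. Rising now: slowly at first to let the clip close, then away.

```bash
python3 -m crank '{"offset":[[0,0,0.2],[0,0,0.2],[0,0,0.2],[0,0,0.2],[0,0,0.3],[0,0,0.5],[0,0,1],[0,0,1.5],[0,0,2],[0,0,2]],"twist":[[0,0,0],[0,0,0],[0,0,0],[0,0,0],[0,0,0],[0,0,0],[0,0,0],[0,0,0],[0,0,0],[0,0,0]]}'
python3 -m crank '{"offset":[[0,0,2],[0,0,2],[0,0,1],[0,0,0],[0,0,0],[0,0,0],[0,0,0],[0,0,0],[0,0,0],[0,0,0]],"twist":[[0,0,0],[0,0,0],[0,0,0],[0,0,0],[0,0,0],[0,0,0],[0,0,0],[0,0,0],[0,0,0],[0,0,0]]}'
python3 look.py 12
python3 - <<'E'
from h import *
c=load("wrist12.npz");T=cloud(c);m=masks(c)
q=T[(m["red"]>0)&(abs(T[...,1])<20)&(abs(T[...,0])<70)]; a=np.polyfit(q[:,0],q[:,2],1); print("tab slope rad",np.arctan(a[0]),"clip",.393-np.arctan(a[0]))
b=T[(m["blue"]>0)&(abs(T[...,1])<26)&(abs(T[...,0])<40)]; print("blue plane slopes",np.linalg.lstsq(np.c_[b[:,:2],np.ones(len(b))],b[:,2],rcond=None)[0].round(4))
cv2.imwrite("pics/wrist12f.png",c["img"][:,:,::-1]); s=load("side12.npz"); cv2.imwrite("pics/side12.png",s["img"][:,:,::-1])
E
```

```text
time: 18.7
position: [0.5302, -0.0054, 0.1394]
tcp_rot: [-0.703, 0.703, -0.077, 0.078]
force: [-0.4, 0.2, -0.0]
finger_gap: 0.0759
time: 19.95
position: [0.5301, -0.0053, 0.1877]
tcp_rot: [0.703, -0.703, 0.078, -0.078]
force: [0.5, 0.2, -0.2]
finger_gap: 0.0759
19.95 [ 0.5301 -0.0053  0.1877] [ 0.52  0.22 -0.19] 0.07590680770402172
wrist blue 650 [[-21.6, -20.0, 6.5], [-12.2, 6.5, 8.2], [5.1, 22.1, 9.5]]
wrist red 965 [[33.7, -16.8, 6.0], [48.9, 1.0, 9.8], [63.3, 17.3, 13.4]]
side blue 137 [[-20.8, -21.6, 5.0], [-11.8, -8.3, 8.7], [5.2, 18.3, 10.7]]
side red 204 [[37.0, -18.0, 1.1], [50.6, -2.6, 10.2], [65.3, 16.2, 14.0]]
tab slope rad 0.21655780348152684 clip 0.17644219651847318
blue plane slopes [ 4.5000e-03 -7.2000e-03  8.2488e+00]
```

View pics/wrist12.png

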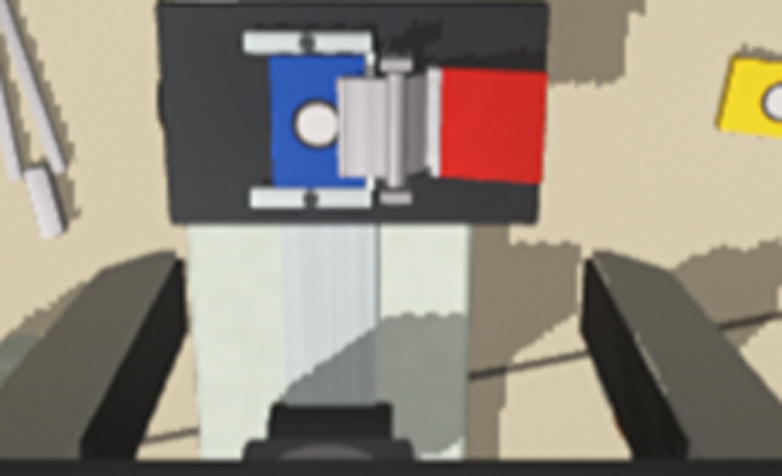

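View pics/side12.png

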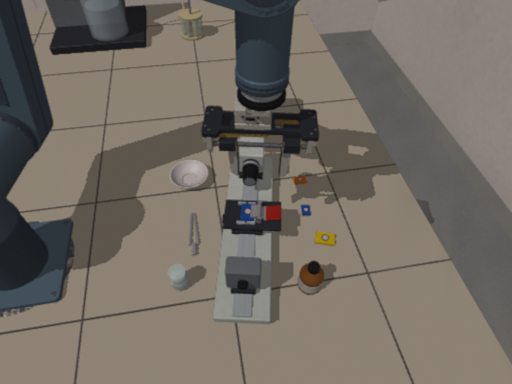

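The carrier is flat against the end stop (crop 270–368, stop at 370), with the jaw on its top. Clip angle measures about 0.176 rad. The fingers are well clear with zero force, and the bystanders sit at their original pixels. Handing in.

```bash
python3 -c "
from plant import *
print(hand_in())"
```

```text
the job is handed in; nothing more can be done
None
```

The carrier is loaded: pushed fully home against the end stop with the clip held open, then released so the clip shut on it. I handed the job in at about 20 s of the 43 s; no verdict was reported.

**What I did:** I pressed the red tab to its stop with the front fingertip while the carrier was still at x ≈ −18.6 mm. I kept it down and closed the fingers, then moved forward until the carrier stopped. An extra push doubled the force to 15 N with no movement. Then I backed the rear finger off 3.5 mm and rose clear.

**Last checks:**

| Check | Measured | Wanted |
|---|---|---|
| Carrier rear edge, from stage | about −21.5 to −22 mm | −22 mm (home) |
| Carrier tilt | slopes under 0.01 | flat |
| Clip angle, from the tab's slope | about 0.176 rad | 0.14 to 0.225 rad |
| Force on the tool | under 1 N | touching nothing |

By eye, the dish, forceps and both bottles are where they were in the side view; I did not measure them.

**What disagreed:**
- **Fingertip height:** both cameras showed the fingertips about 22 mm above the reported TCP, although the text puts the TCP at their very end. I set the press depth from the images and contact force instead.
- **Arm lag:** the arm trailed its commands by about 3 mm while pushing, so I watched the carrier's position in the pictures.

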